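Gentle mix on the touch mixer

ROBOT

A 6-joint arm with a two-finger parallel gripper is mounted at the origin on a cart in front of the work surface, level with it; the furniture and walls round the work are solid. World frame = base frame: x ahead of the robot, y to its left, z up, the work surface at z = 0. Lengths are in mm, angles in rad, forces in N, time in s.
With the tool pointing down it reaches from about 350 to 975 mm from the base axis. Payload 7.1 kg.
Tool frame: the origin (TCP) lies midway between the tips of the shut fingers; the grasp point (between the pads) lies 19 mm behind it; z points along the fingers, y is the line along which they close (so a half turn about z gives the same grasp; the last joint's range is limited). The gripper opens to 88 mm and grips with 3 to 60 N. Pads are 20 mm wide; open, the fingers measure 115 mm over their backs; the gripper's body (75 mm by 178 mm) begins 61 mm behind the grasp point.
Start: joints at [-1.316, 0.423, 1.63, -0, 1.089, -0.019], TCP at [169.013, -601.697, 222.675] pointing down, gripper open.
Joint ranges: [-3, 3], [-0.9, 2.11], [0.09, 2.58], [-1.31, 4.45], [0.11, 2.69], [-2.54, 2.54]. Speed limits (rad/s): [2.39, 2.39, 3.01, 3.14, 3.14, 3.14].

INTERFACE

Orientations are given as a rotation vector (axis times angle).
In Python, from workcell import status, eyes, ticket gives the robot as it stands.
- The arm moves only by the shell command python3 -m jog 'ROWS' [OPENING]. ROWS is a JSON list of rows, 1 to 5 of them, each an object with the fields pos (a list: dx, dy, dz in normalised numbers (1 is 200 mm)), rot (a list: a rotation vector rx, ry, rz in a scale on which 1.0 is pi rad); a field left out counts as zero; each row shifts and turns the commanded pose from where the row before left it, along the tool's axes as they then stand; what a row does not reach is not made up. A row lasts 1/12 s, in which the tool goes at most 41.7 mm and 0.125 rad, less where a joint would pass 70% of its speed; a pose out of reach is approached as far as the arm can. OPENING is the finger opening in mm, set as the command begins (- or left out keeps the last). The fingers move at their own pace and stop on an object; the grip force is fixed at half the most. Time passes only in rows, so rows that do not move let the fingers close. It prints the time, the measured TCP pose, the force, the opening and the grip force at its end. Input that does not fit is refused with a message, and nothing moves.
- status.get_obs(): the state, without advancing time (a new reading comes with each control period).
- eyes.get_image(name): name is "side" or "top" or "wrist"; returns a dict with "img" (420x560x3 uint8, red, green, blue), "range_z" (420x560 float32, mm along the optical axis (not along the pixel's ray), 0 where there is no reading), "fx", "fy", "cx", "cy" (pixels), "R" (3x3) and "t" (3): a world point X has camera coordinates R X + t. Camera axes: x right, y down, z forward; pixel columns grow to the right and rows downward; lengths in mm; the calibration is good to about 2 mm. A picture is of the moment at which its call begins.
- ticket.close_job(): hands the job in; it is judged then, once.
The state is a dict: "t": time; "qpos": joint angles; "qvel": joint speeds; "joint_torque": joint torques, N m; "ee_pos": TCP position; "orientation": TCP orientation; "ft_force": force on the tool from outside, world axes, zero at the start; "moment": the same for the moment, N m; "width": finger opening in mm; "grasp_force": force on a finger pad.
Only numpy, scipy, OpenCV 4.12 (cv2) and the standard library are available. Lean on these libraries where they do the work, as an engineer would, in place of code of your own. Each camera call takes 0.05 s, during which the arm holds its last target. There are 200 camera calls.

TASK

Give the sample in the stoppered round flask a gentle mix on the small touch mixer, which runs only while its sprung ring is pressed down. First turn the mixer's speed lever back from the fast end to the second of its five scale marks, counted from the slow end (the shortest mark is the slowest). Then lift the flask by its neck off the cork ring, seat it upright in the mixer's ring, press it gently down until the ring has sunk about three quarters of its spring travel, and finish like that: still gripping the neck and keeping the ring pressed, with the other glassware and things around left where they stand.

Things in the scene. Friction and masses are not known exactly. Their poses are not given: they have to be found in the camera images.
- mixer: compact white bench mixer, 160 x 100 mm, its deck (top) 60 mm above the bench, fixed. Origin on the bench, 5 mm behind the housing's middle; x points to its back, z up. On the rear of the deck, 33 mm behind the origin, the black rubber ring on a coil spring; on the front of the deck, on an aluminium scale plate, the black speed lever
- speed_lever (a joint): lever angle in rad about the upright axis at lever_pivot, 0 slow end to 1.6 fast end, growing anticlockwise seen from above; at 0.8 it points to the mixer's front (-x of mixer), at 0 to 0.8 rad on the +y side of that. Five black scale marks at 0, 0.4, 0.8, 1.2, 1.6, growing from 2 mm (slow) to 8 mm (fast). Starts near the fast end; light friction (1 N at the knob), stays where left
- lever_knob (a point): middle of the lever's upright round black finger knob, 14 mm diameter, 40 mm from the pivot; free to grip for 13 mm above (its top) and 16 mm below this point, then comes the lever's 9 mm wide flat arm
- lever_pivot (a point): axis of the speed lever, at the height of the deck (60 mm)
- mix_ring (a joint): how far the sprung ring is pressed down, in m: 0 at rest (up), 0.016 at its lower stop. About 4 N start it moving and every further mm takes 0.5 N (about 10 N at 12 mm, 12 N at the stop); it springs back when let go
- ring_rim (a point): centre of the upper rim of the mixer's black rubber ring, 108 mm above the bench at rest; moves down with it. The ring is 66 mm outside, with a 45 degree conical seat, 57 mm wide at the rim, that centres the bulb: seated, the bulb's centre is 17 mm above this point and the flask's lowest point 15 mm below it
- flask: amber glass round-bottomed flask with a long straight neck and a white stopper (fixed in it), 115 mm tall, about 0.22 kg, heavy at the bottom. Origin at its lowest point, z up along the neck. Bulb 64 mm diameter (centre 32 mm up), neck 24 mm diameter from 66 to 101 mm up (25 mm at its mouth bead, 98 to 101 mm up), stopper 23 mm diameter to 115 mm up. It stands upright on the cork ring
- flask_bulb (a point): centre of the flask's round bulb, 32 mm above its lowest point
- flask_neck (a point): the place to grip on the neck, on the flask's axis, 86 mm above its lowest point
- cork_ring: loose cork flask ring, 82 mm outside, 26 mm tall, with the same conical seat as the mixer's ring; origin on the bench under its centre. Carries the flask at the start, with the flask's lowest point 11 mm above the bench; need not stay exactly in place
- incubator_corner (a point): foot of the near left corner of the tall grey incubator (0.58 m, fixed, right of the work): its left side runs from here along (1, 1), its front with the door handle along (1, -1). It stands between the robot's start and the work: draw back to pass before it. The microscope's side, left of the work, is parallel to it, so a gripper set along (1, 1) has most room
- beaker: small empty glass beaker, 51 mm diameter, 60 mm tall; origin at its underside; leave alone
- petri_dish: closed petri dish, 70 mm diameter, 15 mm tall; origin at its underside; leave alone
- sample_cup: screw-lid sample cup, 66 mm diameter, 66 mm tall; origin at its underside; leave alone
- staining_jar: square glass jar with a round lid, 58 x 55 x 86 mm; origin at its underside; leave alone
- oil_bottle: small amber dropper bottle, 31 mm diameter, 73 mm tall; origin at its underside; leave alone
There are look-alikes about, which are no part of the job. Several things have the shape of the flask; the one meant has the colours described above.

How it is judged:
By the outcome, as a careful person would: the job done as asked, in the order asked, and still so for the second after the job is handed in, while the arm keeps its last pose, push and grip.
It also fails if it takes over 64 s, if anything falls off the work surface, if the arm or the gripper's body presses on something with over 40 N, if the wrist force passes 120 N, or if a joint passes its speed limit or range.

## Working session

There is one attempt and no reset: what is moved stays moved. The work goes in short steps, Python scripts to look and compute and a shell command to move; the robot and the scene stay as the last step left them, time stands still between calls to the robot, and variables do not carry over. Pictures are saved under pics/ and viewed, at most 10 in all, crops included, and the job is handed in when it is done.

```bash
ls; mkdir -p pics; cat > h.py <<'E'
import numpy as np, cv2
from workcell import status, eyes, ticket
def snap(n,f=None):
    d=eyes.get_image(n)
    if f: cv2.imwrite('pics/'+f,d['img'][:,:,::-1]); np.save('pics/'+f[:-4]+'.npy',d,allow_pickle=True)
    return d
def load(f): return np.load('pics/'+f+'.npy',allow_pickle=True).item()
def ray(d,u,v):
    R=np.array(d['R']);t=np.array(d['t']);c=-R.T@t
    return c,R.T@np.array([(u-d['cx'])/d['fx'],(v-d['cy'])/d['fy'],1])
def plane(d,u,v,z):
    c,r=ray(d,u,v); return c+r*(z-c[2])/r[2]
def pt(d,u,v):
    c,r=ray(d,u,v); return c+r*d['range_z'][int(v),int(u)]
def proj(d,X):
    p=np.array(d['R'])@np.array(X)+np.array(d['t']); return d['fx']*p[0]/p[2]+d['cx'],d['fy']*p[1]/p[2]+d['cy']
E
python3 - <<'E'
from h import *
for n in('side','top','wrist'):
    d=snap(n,n+'0.png'); print(n,-np.array(d['R']).T@d['t'],np.array(d['R'])[2],d['fx'],(d['range_z']>0).mean())
o=status.get_obs();print(o)
E
```

```text
pics
side [ 513.44182252 -633.11122397  569.89229637] [-0.02634632  0.83711562 -0.54639117] 447.02997676572835 0.9960969387755102
top [370.40836444 100.87732363 950.76020673] [ 0.13408055  0.00855735 -0.99093349] 394.53668394293453 0.9960076530612245
wrist [ 245.38111136 -580.05829041  383.51539226] [-0.28097853 -0.07753725 -0.95657673] 320.39956988574903 0.9960714285714286
{'t': 0.15, 'qpos': array([-1.31596973e+00,  4.23664484e-01,  1.63050923e+00,  9.27613443e-06,
        1.08863073e+00, -1.89914705e-02]), 'qvel': array([-0.00014518, -0.00142682, -0.00373649,  0.00122126, -0.00170528,
        0.00121312]), 'joint_torque': array([-1.01395577e-03, -5.44986248e+01, -2.73920184e+01,  6.43518101e-02,
        2.04637233e-02, -4.85865701e-05]), 'ee_pos': array([ 168.92615975, -601.27708022,  222.08284224]), 'orientation': array([-3.11100332e+00, -4.28598918e-01,  2.11037538e-04]), 'ft_force': array([ 0.95540552,  0.07624786, -0.22411761]), 'moment': array([0.02139725, 0.03533351, 0.00407947]), 'grasp_force': 0.0, 'width': 87.4549926299769}
```

View pics/side0.png

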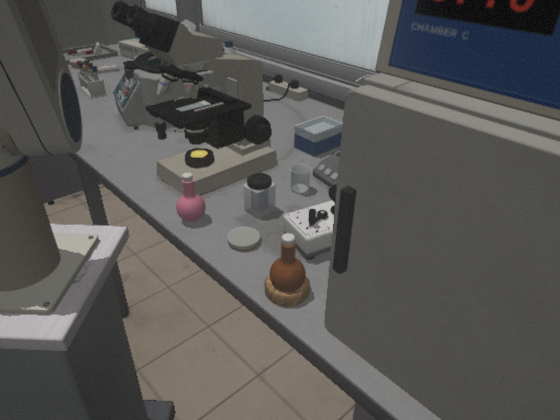

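View pics/top0.png

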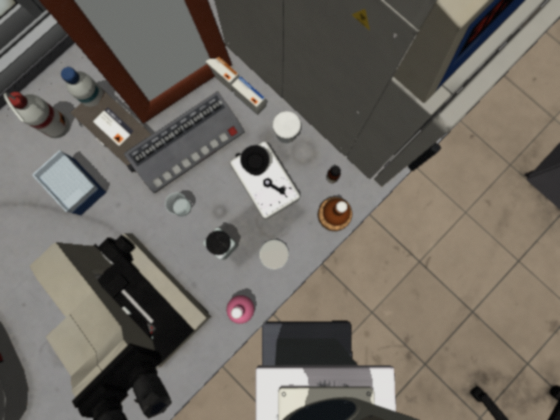

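Side: the amber flask with white stopper is at (288,270) on its cork ring. The mixer is at (318,225), partly hidden by the incubator. Top: amber flask (335,212), mixer (265,180) with its black ring (256,158), knob about (267,185).
Could be taken for the flask: the pink flask at top (240,309) / side (190,205), and the dark oil bottle at top (333,173). I choose amber with white stopper on cork, top (335,212). Close crop to check it.

```bash
python3 - <<'E'
from h import *
d=load('top0')
cv2.imwrite('pics/c1.png',cv2.resize(d['img'][110:280,200:400,::-1],None,fx=3.5,fy=3.5,interpolation=cv2.INTER_CUBIC))
for n,l in (('top0',[(335,212),(342,207),(335,225),(256,158),(267,185),(290,200),(333,173),(287,122),(180,203),(218,240),(273,255),(240,309),(380,186)]),('side0',[(288,240),(288,270),(318,214)])):
    d=load(n)
    for u,v in l: print(n,u,v,pt(d,u,v).round())
E
```

```text
top0 335 212 [499. -21.  87.]
top0 342 207 [504. -31. 125.]
top0 335 225 [475. -27.  45.]
top0 256 158 [622. 153.  91.]
top0 267 185 [564. 129.  72.]
top0 290 200 [531.  77.  61.]
top0 333 173 [591. -21.  72.]
top0 287 122 [716.  82.  65.]
top0 180 203 [536. 344.   4.]
top0 218 240 [439. 237.  85.]
top0 273 255 [408. 117.  16.]
top0 240 309 [293. 185. 113.]
top0 380 186 [ 576. -145.    1.]
side0 288 240 [507. -39. 125.]
side0 288 270 [508. -51.  71.]
side0 318 214 [564. 124.  72.]
```

View pics/c1.png

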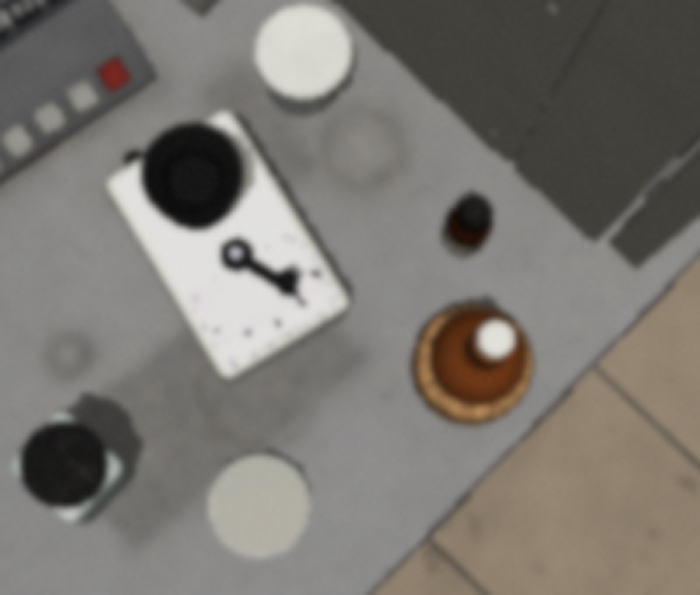

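The crop shows the amber flask with its white stopper on the cork ring (crop 470,360); the black ring is at (193,175), the lever pivot at (235,253), the knob at (290,283), near the fast (longest) mark.

```bash
cat >> h.py <<'E'
def cloud(d):
    v,u=np.mgrid[0:420,0:560]; z=d['range_z']
    P=np.stack([(u-d['cx'])/d['fx']*z,(v-d['cy'])/d['fy']*z,z],-1)
    return (P-np.array(d['t']))@np.array(d['R'])
def circ(p):
    A=np.c_[2*p[:,:2],np.ones(len(p))]; s=np.linalg.lstsq(A,(p[:,:2]**2).sum(1),rcond=None)[0]
    return s[:2],np.sqrt(s[2]+s[0]**2+s[1]**2)
E
python3 - <<'E'
from h import *
d=load('top0'); C=cloud(d); g=d['img'].max(2)
def near(x,y,r): return np.hypot(C[...,0]-x,C[...,1]-y)<r
# ring rim
m=near(620,150,50)&(C[...,2]>98)&(g<90); c,h,=cv2.findContours(m.astype(np.uint8),0,1)
c=max(c,key=cv2.contourArea)[:,0].astype(float); (ce,rad)=cv2.minEnclosingCircle(c.astype(np.float32))
print('ring px',ce,rad,'z med',np.median(C[m][:,2]),plane(d,*ce,108), 'r mm',rad/d['fx']*848)
# housing
i=d['img'].astype(int); m=(i.min(2)>150)&near(570,130,120)&(abs(C[...,2]-60)<8); 
r=cv2.minAreaRect(np.argwhere(m)[:,::-1].astype(np.float32)); print('house z',np.median(C[m][:,2]))
b=cv2.boxPoints(r); Q=np.array([plane(d,*p,60) for p in b]);print(Q.round(1),'mid',Q.mean(0))
# pivot, knob
for n,x,y,z in(('pivot',235,253,72),('knob',290,280,95)):
    print(n,plane(d,200+x/3.5,110+y/3.5,z))
m=near(530,95,40)&(C[...,2]>78)&(g<100);print('knob pts',m.sum(),C[m].mean(0),C[m].max(0))
# stopper, two views
S=load('side0')
def cen(d,box):
    i=d['img'].astype(int);m=np.zeros(g.shape,bool);u0,v0,u1,v1=box
    m[v0:v1,u0:u1]=i.min(2)[v0:v1,u0:u1]>140
    a=np.argwhere(m);return a.mean(0)[::-1],len(a),a.min(0),a.max(0)
a=cen(d,(328,195,355,220));s=cen(S,(275,228,300,248));print(a,s)
c1,r1=ray(d,*a[0]);c2,r2=ray(S,*s[0])
k=np.linalg.lstsq(np.c_[r1,-r2],c2-c1,rcond=None)[0];print(c1+k[0]*r1,c2+k[1]*r2)
m=near(500,-25,50)&(C[...,2]>20)&(C[...,2]<28);print('cork',m.sum(),circ(C[m]))
E
```

```text
ring px (254.42308044433594, 159.03846740722656) 14.71886157989502 z med 106.00845053041243 [615.0153452  155.63879908 108.        ] r mm 31.636081327120152
house z 60.661889988235856
[[624.3 218.6  60. ]
 [700.9  93.5  60. ]
 [562.5  15.2  60. ]
 [488.8 138.5  60. ]] mid [594.16229    116.44967297  60.        ]
pivot [570.735293   128.91711233  72.        ]
knob [547.80981075  93.49861718  95.        ]
knob pts 34 [547.85270189  96.30867276  96.1073469 ] [554.03563423 102.04660495 102.15200165]
(array([342.12903226, 205.30107527]), 93, array([195, 337]), array([211, 351])) (array([289.39130435, 235.5326087 ]), 92, array([228, 282]), array([240, 299]))
[507.03663494 -30.922772   128.53326638] [508.76834717 -30.7221717  128.78886699]
cork 275 (array([506.89651148, -31.11126496]), np.float64(37.17505057855043))
```

Flask axis is about (507,-31), with the stopper at z≈126 from both views (expected 126). Ring centre is about (615,156), and the knob about (548,95) with its top near 102. All are in reach. Next: draw back, then swing past the incubator.

The rows are not in the units I measure in: shifts go in shares of 200 mm and turns go in shares of pi rad. I convert before sending: -41 mm / 200 = -0.205.

```bash
python3 -m jog '[{"pos":[0,-0.205,0]},{"pos":[0,-0.205,0]},{"pos":[0,-0.205,0]},{"pos":[0,-0.205,0]},{"pos":[0,-0.205,0]}]' 88
python3 -m jog '[{"pos":[0,-0.1,0]},{"pos":[0.2,0,0],"rot":[0,0,-0.0318]},{"pos":[0.2,0,0],"rot":[0,0,-0.0318]},{"pos":[0.2,0,0],"rot":[0,0,-0.0318]},{"pos":[0.2,0,0],"rot":[0,0,-0.0318]}]'
```

```text
t: 0.57
ee_pos: [113.0, -402.2, 222.2]
orientation: [-3.111, -0.429, 0.0]
ft_force: [-0.4, 0.7, 0.3]
width: 87.8
grasp_force: 0.0
t: 0.98
ee_pos: [254.6, -319.4, 223.1]
orientation: [2.962, 1.043, 0.001]
ft_force: [0.6, -0.8, -0.2]
width: 87.9
grasp_force: 0.0
```

Scaled: 40 mm / 200 = 0.2, -0.1 rad / 3.1416 = -0.0318.

```bash
python3 -m jog '[{"pos":[0.2,0,0],"rot":[0,0,-0.0318]},{"pos":[0.2,0,0],"rot":[0,0,-0.0318]},{"pos":[0.2,0,0],"rot":[0,0,-0.0318]},{"pos":[0.2,0,0],"rot":[0,0,-0.0318]},{"pos":[0.2,0,0],"rot":[0,0,-0.0318]}]'
python3 -m jog '[{"pos":[0.2,0,0],"rot":[0,0,-0.0318]},{"pos":[0.2,0,0],"rot":[0,0,-0.0318]},{"pos":[0.2,0,0],"rot":[0,0,-0.0318]},{"pos":[0.2,0,0],"rot":[0,0,-0.0318]},{"pos":[0.2,0,0],"rot":[0,0,-0.0318]}]'
python3 - <<'E'
from h import *
d=snap('wrist','w1.png')
for n,X in(('ring',(615,156,108)),('knob',(548,95,102)),('piv',(571,129,72)),('flask',(507,-31,126))): print(n,proj(d,X))
E
```

```text
t: 1.4
ee_pos: [381.6, -166.3, 222.8]
orientation: [2.611, 1.746, 0.001]
ft_force: [0.9, -1.0, -0.5]
width: 87.7
grasp_force: 0.0
t: 1.82
ee_pos: [419.5, 28.3, 222.8]
orientation: [2.098, 2.338, 0.001]
ft_force: [0.6, -0.7, -0.3]
width: 88.0
grasp_force: 0.0
ring (np.float64(542.9139795742859), np.float64(74.7441436634328))
knob (np.float64(438.6107306457716), np.float64(141.79254995876067))
piv (np.float64(456.87120012741707), np.float64(104.3652189150479))
flask (np.float64(372.1150259248051), np.float64(279.9151222755239))
```

Scaled: 36 mm / 200 = 0.18, 4 mm / 200 = 0.02, -0.12 rad / 3.1416 = -0.0382.

```bash
python3 -m jog '[{"pos":[0.02,0.18,0]},{"pos":[0.02,0.18,0]},{"pos":[0.02,0.18,0]},{"pos":[0.02,0.18,0]},{"rot":[0,0,-0.0382]}]' 36
python3 -m jog '[{"rot":[0,0,-0.0382]},{"rot":[0,0,-0.0382]},{"rot":[0,0,-0.0382]},{"rot":[0,0,-0.0382]},{"rot":[0,0,-0.0255]}]'
python3 -m jog '[{},{}]'
python3 - <<'E'
from h import *
d=snap('wrist','w2.png')
for n,X in(('ring',(615,156,108)),('knob',(548,95,102)),('piv',(571,129,72)),('flask',(507,-31,126))): print(n,proj(d,X))
E
```

```text
t: 2.28
ee_pos: [566.4, 58.3, 222.7]
orientation: [1.959, 2.452, 0.005]
ft_force: [0.0, 0.2, -0.2]
width: 58.0
grasp_force: 0.0
t: 2.7
ee_pos: [560.3, 56.9, 222.3]
orientation: [-1.197, -2.904, 0.001]
ft_force: [1.1, 0.1, 0.2]
width: 35.8
grasp_force: 0.0
t: 2.87
ee_pos: [560.4, 57.0, 222.5]
orientation: [-1.21, -2.899, 0.0]
ft_force: [0.3, 0.7, -1.0]
width: 36.0
grasp_force: 0.0
ring (np.float64(408.212110660623), np.float64(167.2025167478668))
knob (np.float64(303.493535912003), np.float64(161.82283853336338))
piv (np.float64(343.4549047305125), np.float64(148.68110455284992))
flask (np.float64(167.9370725515471), np.float64(236.1223133274858))
```

View pics/w2.png

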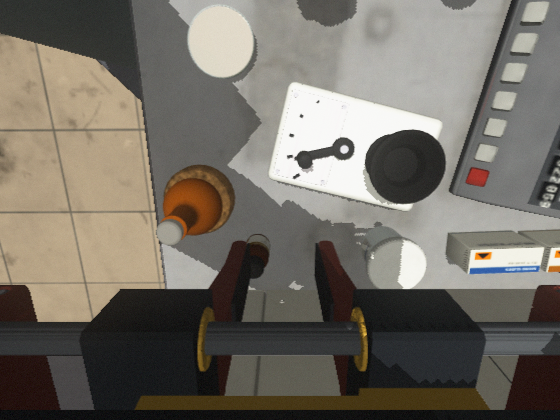

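The wrist view shows the mixer: ring (406,162), pivot (344,149), knob (304,160), and scale marks running from the small one at (318,101) round to the long one near (295,178). Next I'll measure them.

```bash
python3 - <<'E'
from h import *
d=load('w2');i=d['img'];C=cloud(d);g=i.max(2)
m=((g>150)&(abs(C[...,2]-60)<6)).astype(np.uint8); n,l,s,_=cv2.connectedComponentsWithStats(m); k=l[115,380]
mm=(l==k).astype(np.uint8); c=max(cv2.findContours(mm,0,1)[0],key=cv2.contourArea)
hull=np.array([plane(d,*p,60)[:2] for p in cv2.convexHull(c)[:,0]],np.float32); print('house',cv2.minAreaRect(hull), np.median(C[l==k][:,2]))
# marks: dark blobs
mk=((g<110)).astype(np.uint8); mk[:, :275]=0;mk[:90]=0;mk[190:]=0;mk[:,345:]=0
n,l,s,ce=cv2.connectedComponentsWithStats(mk)
for j in range(1,n):
    if s[j,4]<400: print(s[j],ce[j].round(1),plane(d,*ce[j],61)[:2].round(1))
m=(g<110)&(C[...,2]>99)&(np.hypot(C[...,0]-615,C[...,1]-156)<50);print('ring',circ(C[m]),C[m][:,2].mean(),m.sum())
c=max(cv2.findContours(m.astype(np.uint8),0,1)[0],key=cv2.contourArea);ce,r=cv2.minEnclosingCircle(c);print(ce,r,plane(d,*ce,108))
m=(g<110)&(C[...,2]>95)&(np.hypot(C[...,0]-548,C[...,1]-95)<20);print('knob',m.sum(),C[m].mean(0),C[m].max(0),cv2.minEnclosingCircle(np.argwhere(m)[:,::-1].astype(np.float32)))
print('piv',pt(d,344,149),plane(d,344,149,72))
cv2.imwrite('pics/c2.png',cv2.resize(i[75:205,265:455,::-1],None,fx=4,fy=4,interpolation=cv2.INTER_CUBIC))
E
```

```text
house ((581.2095947265625, 135.5357666015625), (156.61351013183594, 97.0342025756836), 30.998321533203125) 59.64601109443971
[317 101   2   2   2] [317.5 101.5] [522.4 142.2]
[300 115   3   2   6] [301.  115.5] [520.4 122. ]
[290 134   4   3   9] [291.3 134.9] [526.8 102.5]
[287 155   5   3  10] [289.2 155.9] [539.9  86.4]
[293 174   7   5  14] [295.9 175.8] [559.2  76.9]
[285 183   1   1   1] [285. 183.] [556.6  63.6]
[294 185   1   1   1] [294. 185.] [564.7  68.7]
[306 188   1   1   1] [306. 188.] [575.7  75.2]
[310 189   1   1   1] [310. 189.] [579.5  77.3]
ring (array([612.38502748, 145.57986843]), np.float64(31.918257536993224)) 230.10586942374078 7086
(407.087890625, 166.0675048828125) 39.404869079589844 [613.53079921 155.94077914 108.        ]
knob 14356 [556.70430799  91.59892007 320.97528773] [567.95324512 108.10844478 338.51345389] ((380.0, 287.6060485839844), 154.35479736328125)
piv [571.59759788 129.16414957  72.01220183] [571.60024926 129.16476113  72.        ]
```

View pics/c2.png

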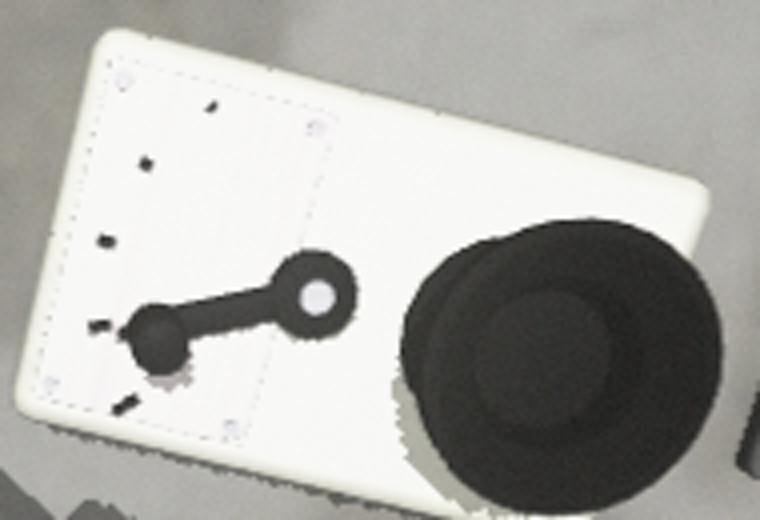

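Marks fit 0.4 rad steps about the pivot (571.3,129). The second mark from the slow end lies at azimuth 187.8°, and the knob is now at about 234°, r=40, z top 102. Knob target is (531.7,123.6). Going down to the knob.

Scaled: 25 mm / 200 = 0.125, 20 mm / 200 = 0.1.

```bash
python3 -m jog '[{"pos":[0.09,0.045,0.1]},{"pos":[0.0925,0.05,0.125]},{"pos":[0,0,0.125]},{"pos":[0,0,0.125]},{"pos":[0,0,0.1]}]' 36
python3 -m jog '[{"pos":[0,0,0.05]},{"pos":[0,0,0.05]},{"pos":[0,0,0.045]},{},{}]'
python3 - <<'E'
from h import *
snap('wrist','w3.png'); d=snap('side','s3.png')
E
```

```text
t: 3.33
ee_pos: [547.6, 96.6, 106.1]
orientation: [-1.208, -2.899, 0.001]
ft_force: [-0.2, 0.1, 0.2]
width: 35.9
grasp_force: 0.0
t: 3.75
ee_pos: [548.5, 96.2, 78.9]
orientation: [1.207, 2.9, 0.0]
ft_force: [-0.3, 0.6, 0.2]
width: 36.0
grasp_force: 0.0
```

View pics/w3.png

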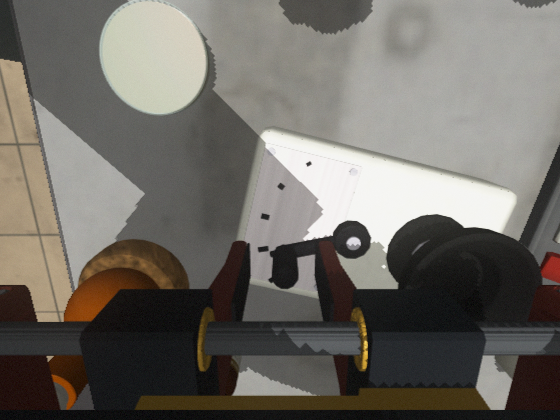

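The knob (284,270) sits midway between the fingers. Grip it and turn it along the arc.

Scaled: 4.3 mm / 200 = 0.0215, 3.5 mm / 200 = 0.0175.

```bash
python3 -m jog '[{},{},{},{},{}]' 8
python3 -m jog '[{"pos":[0.0215,-0.0025,0]},{"pos":[0.0215,-0.001,0]},{"pos":[0.02,0.002,0]},{"pos":[0.0205,0.0035,0]},{}]'
python3 -m jog '[{"pos":[0.019,0.006,0]},{"pos":[0.019,0.007,0]},{"pos":[0.0175,0.0105,0]},{"pos":[0.0175,0.0105,0]},{}]'
python3 -m jog '[{},{}]'
```

```text
t: 4.27
ee_pos: [549.4, 97.0, 79.1]
orientation: [1.205, 2.899, 0.003]
ft_force: [2.2, 4.8, -0.9]
width: 13.1
grasp_force: 30.0
t: 4.68
ee_pos: [537.2, 108.8, 79.1]
orientation: [1.205, 2.9, 0.001]
ft_force: [4.2, -0.1, 0.6]
width: 13.4
grasp_force: 30.0
t: 5.1
ee_pos: [529.1, 123.7, 78.8]
orientation: [-1.204, -2.898, 0.004]
ft_force: [-3.5, -1.0, 10.2]
width: 13.5
grasp_force: 30.0
t: 5.27
ee_pos: [529.2, 123.7, 78.8]
orientation: [-1.204, -2.898, 0.003]
ft_force: [-4.3, -0.5, 10.6]
width: 13.5
grasp_force: 30.0
```

```bash
python3 -m jog '[{},{},{},{"pos":[0,0,-0.1]},{"pos":[0,0,-0.125]}]' 36
python3 -m jog '[{"pos":[0,0,-0.125]},{"pos":[0,0,-0.125]},{"pos":[0,0,-0.125]},{"pos":[-0.06,0,-0.125]},{}]'
python3 -m jog '[{"pos":[-0.025,0,0]},{}]'
python3 - <<'E'
from h import *
d=snap('wrist','w4.png');i=d['img'];P=np.array([571.3,129])
u,v=map(int,proj(d,(571,129,72)));print(u,v)
cv2.imwrite('pics/c4.png',cv2.resize(i[max(v-90,0):v+80,max(0,u-120):u+90,::-1],None,fx=3.5,fy=3.5,interpolation=cv2.INTER_CUBIC));print('origin',max(0,u-120),max(v-90,0))
for a in(164.9,187.8,210.8): 
  for r in (30,40,53): print(a,r,proj(d,(*(P+r*np.array([np.cos(np.radians(a)),np.sin(np.radians(a))])),102 if r==40 else 61 if r>45 else 72)))
E
```

```text
t: 5.68
ee_pos: [529.0, 123.3, 122.0]
orientation: [-1.204, -2.896, 0.005]
ft_force: [1.3, -0.0, -0.1]
width: 35.7
grasp_force: 0.0
t: 6.1
ee_pos: [543.0, 115.0, 228.3]
orientation: [1.203, 2.895, 0.006]
ft_force: [-0.0, 0.6, 0.9]
width: 35.6
grasp_force: 0.0
t: 6.27
ee_pos: [542.9, 111.0, 222.8]
orientation: [-1.206, -2.9, 0.001]
ft_force: [-1.3, -0.2, -0.8]
width: 35.8
grasp_force: 0.0
315 199
origin 195 109
164.9 30 (np.float64(301.1894594057586), np.float64(174.3482121990038))
164.9 40 (np.float64(297.5646987822494), np.float64(171.28333589292527))
164.9 53 (np.float64(289.43741004352256), np.float64(152.66309060187328))
187.8 30 (np.float64(292.09768970137503), np.float64(182.168539104826))
187.8 40 (np.float64(284.2020454236475), np.float64(182.84311058581807))
187.8 53 (np.float64(273.8462775666731), np.float64(166.4714102716125))
210.8 30 (np.float64(286.8772544910575), np.float64(192.680320367568))
210.8 40 (np.float64(276.655145456026), np.float64(198.25670843987132))
210.8 53 (np.float64(265.17854347547), np.float64(184.80153231428102))
```

View pics/c4.png

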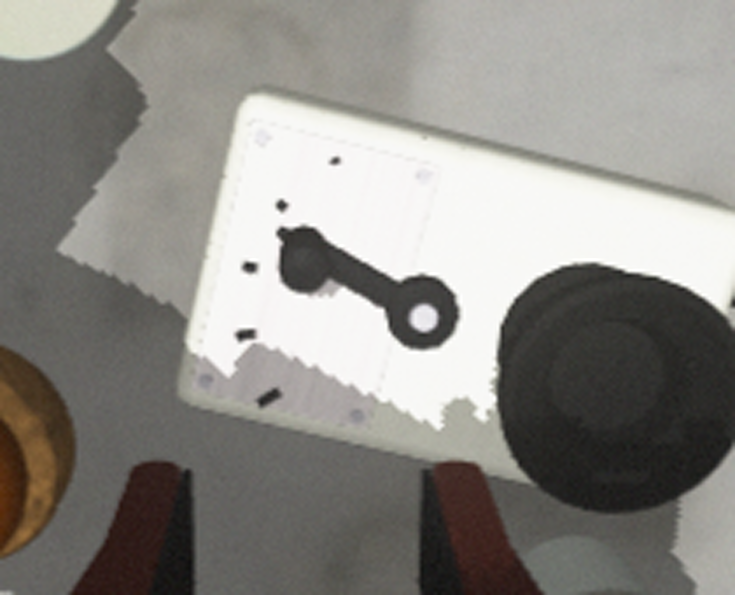

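The lever tip at (280,232) looks a little short of, or past, the second mark (281,205) because of parallax. Computing its azimuth.

```bash
python3 - <<'E'
from h import *
d=load('w4');i=d['img'];g=i.max(2);C=cloud(d)
az=lambda p:round(np.degrees(np.arctan2(p[1],p[0]))%360,1)
for z in(66,69,72):
  hub=plane(d,195+424/3.5,109+316/3.5,z)[:2]
  for n,x,y in(('tip',280,231),('neck',322,243),('armmid',360,275)):
    p=plane(d,195+x/3.5,109+y/3.5,z)[:2];print(z,n,p.round(1),'hub',hub.round(1),az(p-hub),np.hypot(*(p-hub)).round(1))
for x,y in((335,160),(281,205),(249,267),(246,334),(270,397)):
  p=plane(d,195+x/3.5,109+y/3.5,61)[:2]; print('mark',p.round(1),az(p-[571.3,129]))
# arm pixels: dark, z 62..78, between hub & knob
r=np.hypot(C[...,0]-571.3,C[...,1]-129)
m=(g<110)&(C[...,2]>64)&(C[...,2]<80)&(r>13)&(r<30);a=C[m];a=a[a[:,0]<565];print(len(a),a.mean(0),az(a.mean(0)[:2]-[571.3,129]))
m=(g<110)&(C[...,2]>96)&(C[...,2]<106)&(abs(r-40)<14)&(C[...,0]<560);a=C[m];print('knobtop',len(a),a.mean(0),az(a.mean(0)[:2]-[571.3,129]))
E
```

```text
66 tip [525.2 117.1] hub [573.  128.9] 193.8 49.3
66 neck [536.2 123.2] hub [573.  128.9] 188.8 37.2
66 armmid [550.8 124.3] hub [573.  128.9] 191.7 22.7
69 tip [524.8 117.6] hub [572.2 129.3] 193.8 48.8
69 neck [535.8 123.6] hub [572.2 129.3] 188.8 36.9
69 armmid [550.2 124.7] hub [572.2 129.3] 191.7 22.5
72 tip [524.4 118.1] hub [571.4 129.6] 193.8 48.4
72 neck [535.3 124. ] hub [571.4 129.6] 188.8 36.5
72 armmid [549.6 125.1] hub [571.4 129.6] 191.7 22.3
mark [522.5 142.3] 164.8
mark [520.6 122. ] 187.8
mark [526.8 102.2] 211.1
mark [540.5  86.7] 234.0
mark [559.7  77.4] 257.3
137 [550.43123912 124.11418677  68.21057496] 193.2
knobtop 131 [532.66458804 119.36891954  97.2195112 ] 194.0
```

The lever stands at about 193.5°, 0.1 rad above the second mark, because the knob slid a little in the pads. Regrip slightly higher and finish the turn.

Scaled: 25 mm / 200 = 0.125, 20 mm / 200 = 0.1.

```bash
python3 -m jog '[{"pos":[0.033,-0.0035,0.1]},{"pos":[0.035,-0.003,0.125]},{"pos":[0,0,0.125]},{"pos":[0,0,0.125]},{"pos":[0,0,0.09]}]' 36
python3 -m jog '[{"pos":[0,0,0.05]},{"pos":[0,0,0.05]},{"pos":[0,0,0.035]},{},{}]'
python3 -m jog '[{},{},{},{},{}]' 8
python3 -m jog '[{"pos":[0.0055,0.0035,0]},{"pos":[0.0055,0.0035,0]},{"pos":[0.0055,0.004,0]},{},{}]'
python3 -m jog '[{},{},{},{"pos":[0,0,-0.1]},{"pos":[0,0,-0.125]}]' 36
python3 -m jog '[{"pos":[0,0,-0.125]},{"pos":[0,0,-0.125]},{"pos":[0,0,-0.125]},{"pos":[-0.07,0,-0.1]},{}]'
python3 -m jog '[{},{}]'
cat > lev.py <<'E'
from h import *
import sys
d=snap('wrist',sys.argv[1]);i=d['img'];g=i.max(2);C=cloud(d)
az=lambda p:round(np.degrees(np.arctan2(p[1],p[0]))%360,1)
r=np.hypot(C[...,0]-571.3,C[...,1]-129)
m=(g<110)&(C[...,2]>64)&(C[...,2]<80)&(r>13)&(r<30);a=C[m];a=a[a[:,0]<565];print(len(a),a.mean(0),az(a.mean(0)[:2]-[571.3,129]))
m=(g<110)&(C[...,2]>96)&(C[...,2]<106)&(abs(r-40)<14)&(C[...,0]<560);a=C[m];print('knobtop',len(a),a.mean(0),az(a.mean(0)[:2]-[571.3,129]))
u,v=map(int,proj(d,(571,129,72)));x,y=max(u-70,0),max(v-70,0);print(x,y)
cv2.imwrite('pics/L'+sys.argv[1],cv2.resize(i[y:v+40,x:u+40,::-1],None,fx=5,fy=5,interpolation=cv2.INTER_CUBIC))
E
python3 lev.py w5.png
```

```text
t: 6.73
ee_pos: [530.3, 120.1, 107.2]
orientation: [-1.204, -2.897, 0.004]
ft_force: [0.1, 0.1, 0.0]
width: 35.7
grasp_force: 0.0
t: 7.15
ee_pos: [532.9, 120.3, 83.8]
orientation: [-1.206, -2.901, -0.0]
ft_force: [0.1, 0.1, -0.2]
width: 35.8
grasp_force: 0.0
t: 7.57
ee_pos: [532.9, 120.2, 84.2]
orientation: [1.206, 2.901, 0.0]
ft_force: [-1.4, -0.8, 4.0]
width: 13.3
grasp_force: 30.0
t: 7.98
ee_pos: [531.8, 123.8, 84.1]
orientation: [-1.206, -2.901, 0.001]
ft_force: [-1.4, -3.4, 5.9]
width: 13.0
grasp_force: 30.0
t: 8.4
ee_pos: [530.4, 123.9, 127.3]
orientation: [-1.204, -2.898, 0.004]
ft_force: [-0.1, -0.2, -0.4]
width: 36.4
grasp_force: 0.0
t: 8.82
ee_pos: [545.4, 114.1, 228.0]
orientation: [1.203, 2.894, 0.007]
ft_force: [1.6, 0.1, 0.0]
width: 36.1
grasp_force: 0.0
t: 8.98
ee_pos: [541.0, 114.2, 222.5]
orientation: [-1.206, -2.899, 0.001]
ft_force: [-0.3, 0.1, -0.4]
width: 36.1
grasp_force: 0.0
132 [550.15506764 125.94837301  68.29134387] 188.2
knobtop 132 [531.83165577 122.77535298  97.31764316] 189.0
244 133
```

The lever now reads about 188.5° against the mark at 187.8°, so it is on the second mark. Now over to the flask.

Scaled: -32 mm / 200 = -0.16, -30 mm / 200 = -0.15.

```bash
python3 -m jog '[{"pos":[-0.1,-0.16,0]},{"pos":[-0.1,-0.16,0]},{"pos":[-0.1,-0.16,0]},{"pos":[-0.095,-0.15,0]},{}]' 64
python3 -m jog '[{},{}]'
python3 - <<'E'
from h import *
d=snap('wrist','w6.png');S=snap('side','s6.png');C=cloud(d);i=d['img'].astype(int)
m=(i.min(2)>130)&(C[...,2]>112)&(C[...,2]<135)&(np.hypot(C[...,0]-507,C[...,1]+31)<25)
a=np.argwhere(m);print(len(a),C[m].mean(0),C[m].max(0))
if len(a): (c,r)=cv2.minEnclosingCircle(a[:,::-1].astype(np.float32));print(c,r,plane(d,*c,126))
print(proj(d,(507,-31,126)))
E
```

```text
t: 9.45
ee_pos: [505.7, -34.6, 221.9]
orientation: [-1.209, -2.896, 0.004]
ft_force: [0.8, 0.1, 0.5]
width: 63.4
grasp_force: 0.0
t: 9.62
ee_pos: [507.8, -30.3, 222.7]
orientation: [-1.206, -2.899, 0.0]
ft_force: [-0.2, 0.1, -0.1]
width: 64.2
grasp_force: 0.0
324 [505.17056624 -29.90524152 125.11742275] [514.30958427 -21.08170344 126.92594987]
(281.5, 205.875) 10.477008819580078 [504.98328022 -29.60349626 126.        ]
(np.float64(282.0322410364188), np.float64(208.61352430449924))
```

Stopper measured at (505–507, -30), z 125 (matches). Descend and grip.

Scaled: 30 mm / 200 = 0.15, 25 mm / 200 = 0.125.

```bash
python3 -m jog '[{"pos":[0.0035,-0.005,0.125]},{"pos":[0,0,0.15]},{"pos":[0,0,0.15]},{"pos":[0,0,0.1]},{"pos":[0,0,0.075]}]' 64
python3 -m jog '[{"pos":[0,0,0.06]},{"pos":[0,0,0.06]},{},{}]'
python3 -m jog '[{},{},{},{},{}]' 15
python3 -m jog '[{},{},{}]'
```

```text
t: 10.13
ee_pos: [506.1, -29.4, 101.4]
orientation: [-1.202, -2.9, 0.001]
ft_force: [-0.5, -0.3, -0.3]
width: 64.3
grasp_force: 0.0
t: 10.47
ee_pos: [506.8, -29.8, 79.1]
orientation: [-1.203, -2.9, 0.001]
ft_force: [-0.2, 0.2, 0.8]
width: 64.0
grasp_force: 0.0
t: 10.88
ee_pos: [507.4, -30.9, 80.2]
orientation: [1.206, 2.9, 0.0]
ft_force: [0.6, -0.3, 0.2]
width: 34.4
grasp_force: 0.0
t: 11.13
ee_pos: [507.3, -30.9, 79.9]
orientation: [1.206, 2.901, 0.0]
ft_force: [0.6, 0.4, 2.1]
width: 23.5
grasp_force: 30.0
```

Scaled: -30 mm / 200 = -0.15, -20 mm / 200 = -0.1.

```bash
python3 -m jog '[{"pos":[0,0,-0.05]},{"pos":[0,0,-0.1]},{"pos":[0,0,-0.15]},{"pos":[0,0,-0.15]},{"pos":[0,0,-0.15]}]'
python3 -m jog '[{"pos":[0,0,-0.1]},{"pos":[0,0,-0.04]},{}]'
python3 -m jog '[{"pos":[0.04,0.15,0]},{"pos":[0.05,0.175,0]},{"pos":[0.05,0.175,0]},{"pos":[0.05,0.175,0]},{"pos":[0.05,0.165,0]}]'
python3 -m jog '[{"pos":[0.025,0.1,0]},{"pos":[0.015,0.06,0]},{"pos":[0.005,0.02,0]},{},{}]'
python3 - <<'E'
from h import *
d=snap('wrist','w7.png');S=snap('side','s7.png');T=snap('top','t7.png')
o=status.get_obs();print(o['ee_pos'],o['orientation'],o['width'])
for n,x in(('w',d),('s',S),('t',T)): print(n,proj(x,(613.9,155.5,108)),proj(x,(o['ee_pos'][0],o['ee_pos'][1],180)))
i=np.hstack([S['img'][80:330,200:480],d['img'][100:350,200:480]]);cv2.imwrite('pics/c7.png',cv2.resize(i[:,:,::-1],(784,350)))
E
```

```text
t: 11.55
ee_pos: [506.3, -30.9, 201.1]
orientation: [-1.205, -2.9, 0.001]
ft_force: [0.8, 0.2, -2.3]
width: 23.3
grasp_force: 30.0
t: 11.8
ee_pos: [508.0, -31.0, 229.7]
orientation: [1.204, 2.898, 0.002]
ft_force: [-0.1, -0.5, -2.3]
width: 23.5
grasp_force: 30.0
t: 12.22
ee_pos: [591.9, 123.1, 225.4]
orientation: [-1.205, -2.898, 0.003]
ft_force: [1.2, -0.2, -2.7]
width: 23.4
grasp_force: 30.0
t: 12.63
ee_pos: [610.5, 152.4, 226.7]
orientation: [-1.206, -2.899, 0.003]
ft_force: [0.0, 0.0, -1.8]
width: 23.9
grasp_force: 30.0
[610.94633893 152.15644099 227.64179784] [-1.20745204e+00 -2.89986669e+00  7.32175055e-04] 23.277480165030767
w (np.float64(288.4698917429136), np.float64(201.61986552763938)) (np.float64(283.6754484539568), np.float64(230.49078283441355))
s (np.float64(343.0753064892672), np.float64(191.504456716594)) (np.float64(344.99177513564706), np.float64(160.38098186785268))
t (np.float64(254.48521589802044), np.float64(159.5300958718881)) (np.float64(253.8457412670915), np.float64(150.94857228204881))
```

View pics/c7.png

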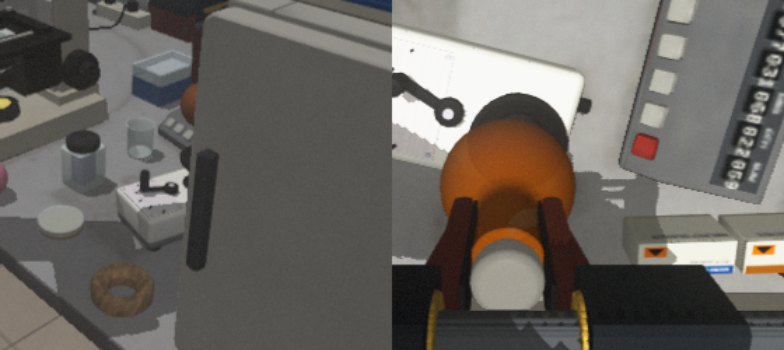

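Wrist half: flask in hand, bulb (508,185) over the ring, stopper (508,275). Side half: the incubator hides the ring, and the cork stays where it was. Fit the bulb centre in the hand by sphere to get offsets and tilt.

```bash
cat > hand.py <<'E'
from h import *
from scipy.optimize import least_squares
import sys
def hand(d,o):
    C=cloud(d);i=d['img'].astype(int);e=o['ee_pos']
    near=np.hypot(C[...,0]-e[0],C[...,1]-e[1])<50
    m=near&(i[...,0]>i[...,2]+50)&(C[...,2]<e[2]-25)&(C[...,2]>e[2]-75)
    m=cv2.erode(m.astype(np.uint8),np.ones((5,5)))>0
    p=C[m];s=least_squares(lambda c:np.linalg.norm(p-c,axis=1)-32,[e[0],e[1],e[2]-37],loss='soft_l1')
    print('bulb',s.x.round(1),'rel tcp',(s.x-e).round(1),len(p),np.sqrt((s.fun**2).mean()).round(2))
    m=near&(i.min(2)>110)&(abs(C[...,2]-e[2]-46)<5);a=np.argwhere(m)
    print('stopper top',C[m].mean(0).round(1) if len(a) else None,len(a))
hand(snap('wrist'),status.get_obs())
E
python3 hand.py
```

```text
bulb [610.1 152.4 192.8] rel tcp [ -1.    0.1 -35. ] 178 0.27
stopper top [608.  154.1 272.5] 1775
```

Scaled: 20 mm / 200 = 0.1, 4.6 mm / 200 = 0.023.

```bash
python3 -m jog '[{"pos":[0,0.023,0.05]},{"pos":[0,0,0.1]},{"pos":[0,0,0.075]},{"pos":[0,0,0.05]},{}]'
python3 -m jog '[{},{}]'
python3 hand.py
```

```text
t: 13.25
ee_pos: [613.2, 156.1, 169.8]
orientation: [-1.205, -2.897, 0.004]
ft_force: [-0.1, 0.2, -2.5]
width: 23.8
grasp_force: 30.0
t: 13.42
ee_pos: [615.4, 156.7, 173.3]
orientation: [1.206, 2.9, 0.001]
ft_force: [0.0, 0.7, -2.9]
width: 23.4
grasp_force: 30.0
bulb [614.8 156.6 140.3] rel tcp [ -0.6  -0.2 -33.3] 121 0.29
stopper top [612.4 158.6 218.2] 1761
```

Scaled: 4 mm / 200 = 0.02, -1.4 mm / 200 = -0.007.

```bash
python3 -m jog '[{"pos":[0,-0.007,0.02]},{"pos":[0,0,0.015]},{},{}]'
for k in 1; do python3 -m jog '[{"pos":[0,0,0.01]},{},{}]'; done
python3 -m jog '[{"pos":[0,0,0.01]},{},{}]'
python3 -m jog '[{"pos":[0,0,0.01]},{},{}]'
```

```text
t: 13.8
ee_pos: [613.7, 155.6, 165.7]
orientation: [-1.206, -2.901, 0.0]
ft_force: [0.3, -0.2, -2.3]
width: 23.4
grasp_force: 30.0
t: 14.05
ee_pos: [614.4, 155.7, 164.3]
orientation: [1.205, 2.9, 0.001]
ft_force: [1.2, -1.1, 1.9]
width: 23.3
grasp_force: 30.0
t: 14.3
ee_pos: [614.5, 155.8, 162.1]
orientation: [1.205, 2.9, 0.001]
ft_force: [3.1, -1.5, 2.2]
width: 24.2
grasp_force: 30.0
t: 14.55
ee_pos: [614.4, 155.8, 160.0]
orientation: [1.205, 2.9, 0.001]
ft_force: [3.2, -0.9, 4.7]
width: 23.6
grasp_force: 30.0
```

Contact at TCP z≈164.5. Continue pressing, easing 1 mm toward +x.

The rows are not in the units I measure in: shifts go in shares of 200 mm and turns go in shares of pi rad. I convert before sending: 2 mm / 200 = 0.01, -0.7 mm / 200 = -0.0035.

```bash
python3 -m jog '[{"pos":[-0.0035,0.0035,0.01]},{"pos":[0,0,0.01]},{},{}]'
python3 -m jog '[{"pos":[0,0,0.01]},{},{},{}]'
python3 - <<'E'
from h import *
for k in range(3):
    d=snap('wrist'); o=status.get_obs();print(o['ee_pos'].round(2),o['ft_force'].round(1),o['moment'].round(2))
E
python3 hand.py
```

```text
t: 14.88
ee_pos: [615.1, 155.7, 155.7]
orientation: [1.206, 2.901, 0.0]
ft_force: [3.3, -1.2, 5.9]
width: 23.2
grasp_force: 30.0
t: 15.22
ee_pos: [615.1, 155.7, 154.0]
orientation: [1.205, 2.9, 0.0]
ft_force: [2.4, -2.0, 5.6]
width: 23.7
grasp_force: 30.0
[615.09 155.69 154.  ] [ 2.1 -1.2  6.4] [-0.23 -0.51  0.02]
[615.08 155.67 154.  ] [ 2.5 -1.3  7.1] [-0.25 -0.51  0.01]
[615.1  155.66 154.03] [ 3.2 -2.2  6.3] [-0.26 -0.54  0.03]
bulb [614.6 155.6 121.1] rel tcp [ -0.5  -0.1 -33. ] 110 0.25
stopper top [612.2 157.5 198.9] 1757
```

```bash
python3 - <<'E'
from h import *
def rim(d):
    C=cloud(d);g=d['img'].max(2);r=np.hypot(C[...,0]-613.9,C[...,1]-155.5)
    f=(C[...,0]-613.9)*-.703+(C[...,1]-155.5)*.711
    m=(g<110)&(r>29.5)&(r<32)&(f>8)&(C[...,2]>75)&(C[...,2]<115);z=C[m][:,2]
    k=(g>150)&(abs(C[...,2]-60)<8)&(np.hypot(C[...,0]-575,C[...,1]-135)<40)
    print(len(z),np.percentile(z,[25,50,75,90,97]).round(1),'deck',np.median(C[k][:,2]).round(1),k.sum())
for f in('w2','w4','w5'): rim(load(f))
d=snap('wrist','w8.png');rim(d);rim(snap('wrist'))
cv2.imwrite('pics/c8.png',cv2.resize(d['img'][60:330,140:440,::-1],None,fx=2,fy=2))
E
```

```text
309 [106.4 107.2 107.7 108.2 108.5] deck 59.8 3795
318 [105.5 107.1 107.7 108.1 108.7] deck 59.8 3216
321 [105.1 107.2 107.8 108.3 108.6] deck 59.7 3159
299 [ 97.1  97.7  98.2  98.7 108.8] deck 59.9 4577
297 [ 97.1  97.8  98.3  98.8 100.8] deck 59.9 4588
```

View pics/c8.png

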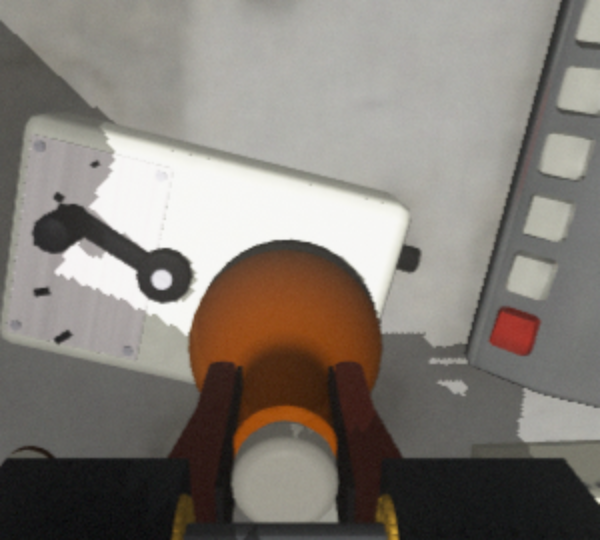

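The flask sits upright in the ring and the lever tip is at the second mark (60,205). The rim has sunk 9.4 mm, in agreement with the force (about 9 mm). Press 2.5 mm more.

Scaled: 1.3 mm / 200 = 0.0065.

```bash
python3 -m jog '[{"pos":[0,0,0.0065]},{"pos":[0,0,0.0065]},{},{},{}]'
python3 - <<'E'
from h import *
for k in range(3):
    d=snap('wrist');C=cloud(d);g=d['img'].max(2);r=np.hypot(C[...,0]-613.9,C[...,1]-155.5)
    f=(C[...,0]-613.9)*-.703+(C[...,1]-155.5)*.711
    m=(g<110)&(r>29.5)&(r<32)&(f>8)&(C[...,2]>75)&(C[...,2]<105);o=status.get_obs()
    print(np.percentile(C[m][:,2],[25,50,75,90]).round(1),o['ee_pos'].round(2),o['ft_force'].round(1),o['width'])
E
python3 hand.py
```

```text
t: 15.93
ee_pos: [615.2, 155.7, 151.6]
orientation: [1.205, 2.9, 0.001]
ft_force: [2.2, -1.1, 6.7]
width: 23.7
grasp_force: 30.0
[94.7 95.4 95.9 96.4] [615.15 155.65 151.57] [ 2.1 -1.6  8.8] 23.35478794616628
[94.6 95.3 95.8 96.3] [615.14 155.66 151.59] [ 2.3 -0.9  8.2] 23.251042690016245
[94.8 95.4 95.9 96.4] [615.13 155.67 151.59] [ 2.8 -0.9  7.7] 23.451891139410115
bulb [614.7 155.6 120.2] rel tcp [ -0.4  -0.  -31.4] 94 0.29
stopper top [612.2 157.5 196.5] 1754
```

The rim is now 11.8 mm down with a spring force of about 10 N, as wanted. The lever is on the mark and the grip is held. Handing in.

```bash
python3 -c "
from workcell import ticket
print(ticket.close_job())"
```

```text
the job is handed in; nothing more can be done
None
```

The job is handed in: the speed lever is on the second mark (within about 1°), and the flask sits upright in the mixer's ring, gripped by the neck. The ring is pressed about 11.8 of its 16 mm travel, and the arm touched none of the other things.

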